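# Set the feed carriage to its bearing point, coming up from one side only

## Task

Draw the feed carriage back by its black post until the red pointer is well behind the white line; then feed forward only, taking up the post's play first and going on slowly until you feel the nose rod bear on the spring plunger hidden in the green head, and leave it bearing with about 4.5 N and the play still taken up forwards. Never let it bear with more than 12 N; if you go too far, draw back behind the line and come up again. Let go at the end, and do not shift the V-block, glue bottle and tip block standing by.

Things in the scene. Friction and masses are not known exactly. Their poses are not given: they have to be found in the camera images.
- bed: Green slide bed 300 x 90 x 12 mm with a steel guide on top, fixed to the bench. Origin at the centre of its underside, on the bench; its x axis is the forward feed direction (towards the green head), z up. The white back-off line lies on its edge on the robot's side at x = -10 mm.
- head: Green block-shaped setting head, 60 mm long, 70 mm wide, top 70 mm above the bench, fixed on the forward end of the bed. Origin at bench level under its centre (bed x = 120 mm), axes as the bed. A 22 x 22 mm bore in it opens towards the carriage. The force between the carriage's nose rod and the plunger in this head is what counts as bearing.
- carriage: Light grey carriage, block 60 x 64 mm, top 56 mm above the bench, with a slotted tongue (same height) reaching 87 mm back from the origin. It slides along the bed's x axis only, over 88 mm, against a steady friction of about 9 N, and stays where it is left. Origin at bench level under the block's centre, axes as the bed. It starts 10 to 29 mm ahead of the white line, perhaps already bearing.
- post_grip (a point): Middle of the black upright post by which the carriage is moved: 18 mm in diameter from 63 to 117 mm above the bench, this point on its axis 90 mm above the bench. It stands on a dark feed block and passes up through the slot in the carriage's tongue with 9 mm of play; moving it within the play takes about 1 N and leaves the carriage where it is.
- feed (a joint): Place of the post in the slot, in m: 0 = against the rear end of the slot (it pulls the carriage back), 0.009 = against the front end (it pushes the carriage forward; play taken up forwards).
- v_block_mid (a point): Centre of a black V-block, 45 x 68 x 55 mm, standing loose on the robot's side of the bed. Bystander.
- glue_bottle_mid (a point): Centre of a small blue bottle with black cap, 35 mm wide, 76 mm high, standing loose on the robot's side of the bed. Bystander.
- tip_block_mid (a point): Centre of a small grey block holding copper tips, 34 x 50 x 43 mm, standing loose on the robot's side of the bed. Bystander.
- bore_mouth (a point): Centre of the bore's mouth, 40 mm above the bench, bed x = 90 mm. In the bore, out of sight, is a plunger on a spring of 2 N/mm without preload (12 mm of travel). Its face stands somewhere between 15 and 31 mm behind the mouth, different each time and not measured: it must be felt.
- nose_tip (a point): Front end of the carriage's 14 mm steel nose rod, on its axis, 90 mm ahead of the carriage's origin and 40 mm above the bench. It meets the plunger with the carriage's origin at bed x between 15 and 31 mm.
- pointer (a point): Foot of the carriage's red pointer, on the robot's side, level along the bed with the carriage's origin. It is on the white line when the carriage's origin is at bed x = -10 mm.

How it is judged:
By the outcome, as a careful person would: the job done as asked, in the order asked, and still so for the second after the job is handed in, with the robot touching nothing.
It also fails if it takes over 70 s, if anything falls off the work surface, if the arm or the gripper's body presses on something with over 40 N, if the wrist force passes 120 N, or if a joint passes its speed limit or range.

## Robot

A 6-joint arm with a two-finger parallel gripper is mounted at the origin on the work surface; the furniture and walls round the work are solid. World frame = base frame: x ahead of the robot, y to its left, z up, the work surface at z = 0. Lengths are in mm, angles in degrees, forces in N, time in s.
With the tool pointing down it reaches from about 300 to 850 mm from the base axis. Payload 4.2 kg.
Tool frame: the origin (TCP) lies between the finger pads; the fingertips stand 14 mm ahead of it and the grasp point (between the pads) lies 5 mm behind it (env.finger_overhang is the distance from the TCP to the fingertips, in mm); z points along the fingers, y is the line along which they close (so a half turn about z gives the same grasp; the last joint's range is limited). The gripper opens to 91 mm and grips with 3 to 60 N. Pads are 32 mm wide; open, the fingers measure 118 mm over their backs; the gripper's body (76 mm by 178 mm) begins 60 mm behind the grasp point.
Start: joints at [-73.51, 18.312, 89.639, -0, 72.044, -1.146], TCP at [174.207, -547.993, 199.476] pointing down, gripper open.
Joint ranges: [-177.97, 177.97], [-48.28, 115.42], [12.27, 149.76], [-77.06, 257.06], [2.81, 150.46], [-146.56, 146.56]. Speed limits (degrees/s): [147.25, 147.25, 180, 180, 180, 180].

## Interface

Orientations are given as [roll, pitch, yaw] about the fixed x, y, z axes, in that order (R = Rz(yaw) Ry(pitch) Rx(roll)).
In Python, from workcell import status, cams, env, finder gives the robot as it stands.
- The arm moves only by the tool apply_moves, never from a script. Its argument "increments" is a list of rows, each a list of 7 numbers: the opening, from -1 (shut) to 1 (fully open), then the shift along the world's x, y, z in m, then the turn, a rotation vector about the world's x, y, z in degrees. In form: [[gripper, x, y, z, ax, ay, az], ...]. A call has 1 to 5 rows; each row shifts and turns the commanded pose from where the row before left it; what a row does not reach is not made up. A row lasts 1/12 s, in which the tool goes at most 41.7 mm and 7.16 degrees, less where a joint would pass 70% of its speed; a pose out of reach is approached as far as the arm can. A call with a gripper value outside its range is refused whole. The fingers move at their own pace and stop on an object; "newtons" is the grip in N (left out, the last holds). Time passes only in rows, so rows that do not move let the fingers close. It gives the time, the measured TCP pose, the force, the opening and the grip force at its end, in the units of the state.
- status.state(): the state, without advancing time (a new reading comes with each control period).
- cams.grab_frame(name): name is "side" or "top" or "wrist"; returns a dict with "color" (420x560x3 uint8, red, green, blue), "intrinsics" (3x3 intrinsics, pixels), "k1" (the pictures are not rectified: a ray, as slopes to the right and down, at radius r is drawn at 1 + k1 r^2 times it, then the intrinsics apply), "R" (3x3) and "t" (3): a world point X has camera coordinates R X + t. Camera axes: x right, y down, z forward; pixel columns grow to the right and rows downward; lengths in mm; the calibration is good to about 2 mm. A picture is of the moment at which its call begins. There is no depth.
- env.job_done(): hands the job in; it is judged then, once.
Trained networks look in the newest picture that a camera, given by its name, has taken for a name from the list of things; names that differ only in an ending like _2 or _b are one class to them, and where a whole thing is asked for, a point or a joint stands for the part that bears it (a point fixed in the world has none). Each returns a list of dicts, best first, with "score" (0 to 1); they miss things now and then, are a little off and sometimes report something else, mostly with a low value. They report only what shows in the picture. A call takes as long as a camera call.
- finder.boxes_of(query, camera): "rect" ([left, top, width, height] in pixels, round what is visible of it).
- finder.trace(query, camera): "pixels" (420x560 bool, what is visible of it) and "rect" ([left, top, width, height] in pixels, round what is visible of it).
The state is a dict: "time_s": time; "qpos": joint angles; "qvel": joint speeds; "effort": joint torques, N m; "ee_pos": TCP position; "ee_rot": TCP orientation; "force": force on the tool from outside, world axes, zero at the start; "torque": the same for the moment, N m; "gripper_width": finger opening in mm; "gripper_force": force on a finger pad.
Only numpy, scipy, OpenCV 4.12 (cv2) and the standard library are available. Lean on these libraries where they do the work, as an engineer would, in place of code of your own. Each camera call takes 0.05 s, during which the arm holds its last target. There are 200 camera calls.

## Working session

There is one attempt and no reset: what is moved stays moved. The work goes in short steps, Python scripts to look and compute and a tool call to move; the robot and the scene stay as the last step left them, time stands still between calls to the robot, and variables do not carry over. Pictures are saved under pics/ and viewed, at most 10 in all, crops included, and the job is handed in when it is done.

Besides the shell and the picture viewer there is one more tool, called after "Request:" by a JSON object that holds its "fn" and its "kwargs". apply_moves: Moves the arm, as the interface text tells. Its arguments: {"type":"object","properties":{"increments":{"type":"array","items":{"type":"array","items":{"type":"number"}}},"newtons":{"type":"number"}},"required":["increments"]}

```bash
ls; mkdir -p pics
cat > h.py <<'E'
from workcell import status, cams, env, finder
import numpy as np, cv2
def ray(f,uv):
    K=np.array(f["intrinsics"],float);D=np.array([f["k1"],0,0,0],float)
    p=cv2.undistortPoints(np.array([[uv]],float),K,D)[0,0]
    R=np.array(f["R"]);t=np.array(f["t"])
    return -R.T@t, R.T@np.array([p[0],p[1],1])
def at_z(f,uv,z):
    c,d=ray(f,uv); return c+d*(z-c[2])/d[2]
def proj(f,X):
    R=np.array(f["R"],float);r,_=cv2.Rodrigues(R)
    return cv2.projectPoints(np.array(X,float).reshape(-1,1,3),r,np.array(f["t"],float),np.array(f["intrinsics"],float),np.array([f["k1"],0,0,0],float))[0].reshape(-1,2)
E
python3 - <<'E'
from h import *
ims=[]
for n in ["side","top"]:
    f=cams.grab_frame(n); cv2.imwrite(f"pics/{n}0.png",f["color"][:,:,::-1])
    print(n,"cam at",np.round(-np.array(f["R"]).T@np.array(f["t"])))
    for q in ["bed","head","carriage","post_grip","pointer","v_block_mid","glue_bottle_mid","tip_block_mid","nose_tip","bore_mouth"]:
        b=finder.boxes_of(q,n)[:2]
        print(q,[(np.round(x["rect"]).tolist(),round(x["score"],2), np.round(at_z(f,(x["rect"][0]+x["rect"][2]/2,x["rect"][1]+x["rect"][3]/2),{"post_grip":90}.get(q,50))).tolist()) for x in b])
print(status.state())
E
```

```text
pics
side cam at [ 335. -499.  774.]
bed [([243.0, 141.0, 105.0, 127.0], 0.93, [509.0, 15.0, 50.0])]
head [([245.0, 139.0, 40.0, 45.0], 0.62, [477.0, 146.0, 50.0])]
carriage [([269.0, 170.0, 48.0, 61.0], 0.69, [507.0, 25.0, 50.0])]
post_grip [([291.0, 192.0, 23.0, 40.0], 0.64, [508.0, -34.0, 90.0])]
pointer [([268.0, 169.0, 53.0, 65.0], 0.7, [510.0, 23.0, 50.0])]
v_block_mid [([260.0, 240.0, 44.0, 47.0], 0.75, [446.0, -112.0, 50.0])]
glue_bottle_mid [([215.0, 163.0, 21.0, 34.0], 0.65, [381.0, 115.0, 50.0])]
tip_block_mid [([232.0, 204.0, 24.0, 19.0], 0.79, [402.0, 18.0, 50.0])]
nose_tip [([271.0, 168.0, 54.0, 64.0], 0.71, [517.0, 23.0, 50.0])]
bore_mouth []
top cam at [285.   5. 905.]
bed [([192.0, 153.0, 137.0, 68.0], 0.59, [497.0, 39.0, 50.0])]
head [([191.0, 180.0, 38.0, 37.0], 0.59, [471.0, 152.0, 50.0])]
carriage [([221.0, 164.0, 80.0, 36.0], 0.75, [507.0, 37.0, 50.0]), ([305.0, 189.0, 33.0, 39.0], 0.29, [444.0, -99.0, 50.0])]
post_grip [([189.0, 177.0, 38.0, 39.0], 0.69, [467.0, 149.0, 90.0]), ([280.0, 164.0, 12.0, 26.0], 0.49, [507.0, -18.0, 90.0])]
pointer [([223.0, 166.0, 79
[... 368 characters left out ...]
6, [474.0, 148.0, 50.0])]
{'time_s': 1.1, 'qpos': array([-7.35122807e+01,  1.83118903e+01,  8.96389916e+01, -2.02005551e-04,
        7.20452644e+01, -1.14469262e+00]), 'qvel': array([-0.02726127,  0.04426173,  0.03887105,  0.01305436,  0.01636827,
        0.026663  ]), 'effort': array([ 4.91792071e-04, -4.12366247e+01, -2.32236743e+01,  7.25341053e-02,
        3.79062211e-02, -1.93373194e-05]), 'ee_pos': array([ 174.18687747, -547.99226793,  199.47607969]), 'ee_rot': array([1.79996151e+02, 2.69120959e-04, 1.76324741e+01]), 'force': array([-0.25808218, -0.40379799, -1.12321447]), 'torque': array([ 0.00130287, -0.01278849, -0.02581236]), 'gripper_force': 0.0, 'gripper_width': 90.9086591399196}
```

View pics/top0.png

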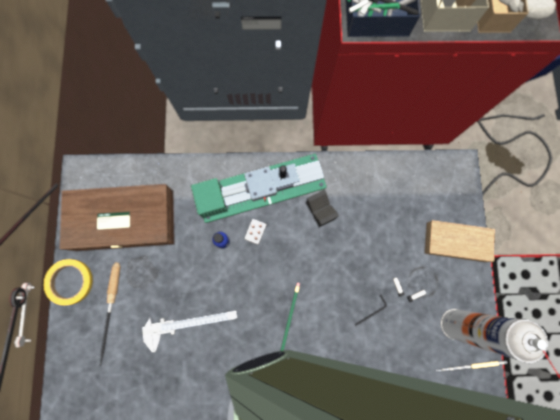

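View pics/side0.png

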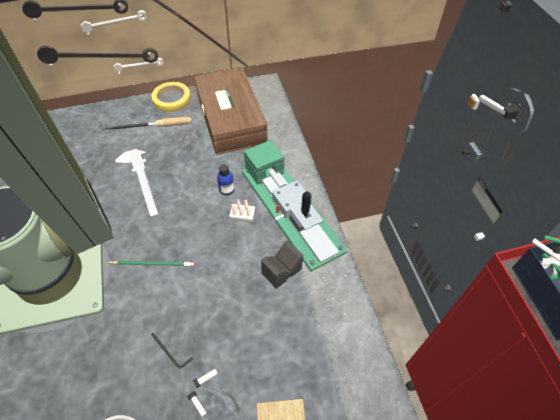

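The top view shows the bed from the head at (208,198) to (320,172), with the post near (284,172). The V-block is at (321,208), the tips at (256,231) and the bottle at (221,240). I'll zoom in to measure.

Run:
```python
from h import *
f=cams.grab_frame("top"); g=cams.grab_frame("side")
a=cv2.resize(f["color"][145:255,180:350],None,fx=4.6,fy=4.6,interpolation=cv2.INTER_CUBIC)
cv2.imwrite("pics/t1.png",a[:,:,::-1])
b=cv2.resize(g["color"][135:290,205:355],None,fx=3.8,fy=3.8,interpolation=cv2.INTER_CUBIC)
cv2.imwrite("pics/s1.png",b[:,:,::-1])
for fr,n in((f,"top"),(g,"side")):
    for q in ["bed","head","carriage","post_grip"]:
        for m in finder.trace(q,n)[:2]:
            c=max(cv2.findContours(m["pixels"].astype(np.uint8),0,1)[0],key=cv2.contourArea)
            print(n,q,round(m["score"],2),m["rect"],np.round(cv2.boxPoints(cv2.minAreaRect(c)),1).tolist())
```

```text
top bed 0.61 [193.8, 153.0, 135.4, 68.9] [[189.89999389648438, 184.5], [316.0, 150.89999389648438], [326.5, 189.89999389648438], [200.39999389648438, 223.60000610351562]]
top bed 0.34 [304.6, 191.2, 32.0, 38.6] [[303.29998779296875, 199.5], [324.20001220703125, 188.3000030517578], [339.29998779296875, 216.39999389648438], [318.3999938964844, 227.60000610351562]]
top head 0.78 [188.5, 178.5, 39.5, 40.6] [[189.3000030517578, 184.5], [218.5, 176.1999969482422], [228.3000030517578, 210.5], [199.10000610351562, 218.8000030517578]]
top head 0.44 [275.4, 162.8, 20.5, 29.8] [[279.0, 165.0], [288.0, 165.0], [288.0, 178.0], [279.0, 178.0]]
top carriage 0.75 [222.6, 162.8, 79.9, 39.4] [[218.0, 179.8000030517578], [293.20001220703125, 158.89999389648438], [301.79998779296875, 189.8000030517578], [226.60000610351562, 210.6999969482422]]
top carriage 0.52 [194.3, 152.2, 133.8, 68.5] [[189.39999389648438, 183.8000030517578], [317.3999938964844, 150.39999389648438], [328.0, 191.3000030517578], [200.0, 224.60000610351562]]
top post_grip 0.75 [278.1, 165.1, 15.9, 24.3] [[279.0, 166.0], [287.0, 166.0],
[... 334 characters left out ...]
36.60000610351562], [289.20001220703125, 170.3000030517578], [254.10000610351562, 185.60000610351562]]
side carriage 0.81 [271.9, 169.0, 46.3, 61.1] [[254.0, 186.0], [278.0, 162.0], [329.0, 213.0], [305.0, 237.0]]
side carriage 0.45 [262.9, 238.4, 41.3, 47.5] [[254.89999389648438, 263.5], [288.8999938964844, 237.10000610351562], [308.70001220703125, 262.5], [274.6000061035156, 289.0]]
side post_grip 0.85 [290.9, 191.2, 22.6, 40.9] [[301.0, 191.0], [311.0, 191.0], [311.0, 217.0], [301.0, 217.0]]
side post_grip 0.69 [242.9, 137.1, 42.5, 46.9] [[238.89999389648438, 151.6999969482422], [274.70001220703125, 135.39999389648438], [290.29998779296875, 169.8000030517578], [254.60000610351562, 186.0]]
```

View pics/t1.png

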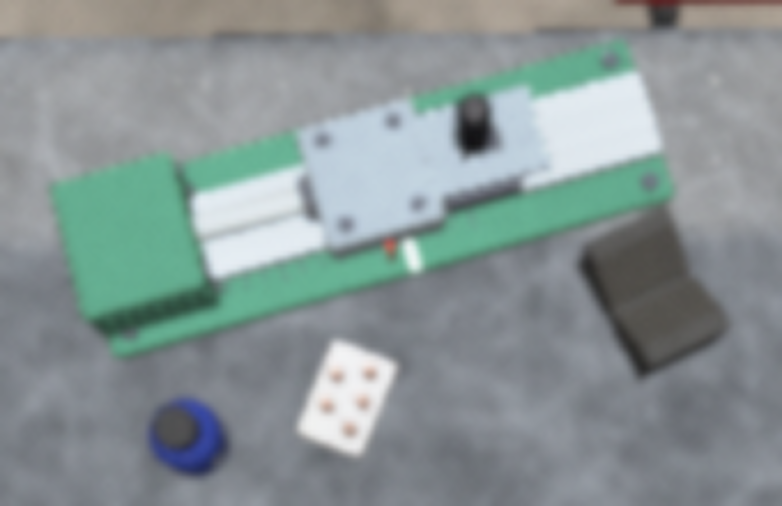

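View pics/s1.png

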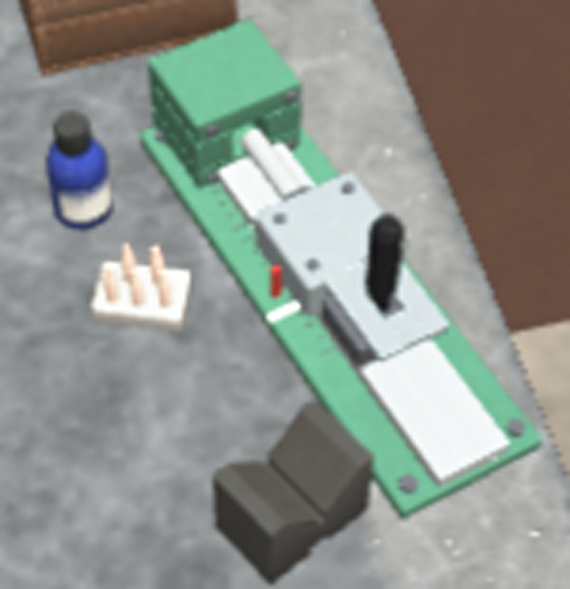

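The zooms show the red pointer at about (391,250) in the top crop, a little ahead of the white line at (413,256). The post top is at (473,103).

Run:
```python
from h import *
f=cams.grab_frame("top"); g=cams.grab_frame("side")
T=lambda u,v,z: at_z(f,(u/4.6+180,v/4.6+145),z)
S=lambda u,v,z: at_z(g,(u/3.8+205,v/3.8+135),z)
rows=[("rear near",T(675,198,12),S(405,515,12)),("rear far",T(630,40,12),S(540,437,12)),("front near",T(118,356,12),S(143,137,12)),
("posttop",T(473,103,117),S(388,222,117)),("line",T(413,256,12),S(283,312,12)),("pointer",T(391,252,14),S(276,296,14)),("tongue end near",T(549,166,56),S(375,357,56)),("tongue end far",T(530,88,56),S(447,325,56))]
for n,a,b in rows: print(n,np.round(a,1),np.round(b,1))
P={n:(a+b)/2 for n,a,b in rows}
d=P["front near"]-P["rear near"];print(np.linalg.norm(d),"yaw",np.degrees(np.arctan2(d[1],d[0])))
d=P["rear far"]-P["rear near"];print(np.linalg.norm(d),"yaw",np.degrees(np.arctan2(d[1],d[0]))+90)
# post by triangulation of mid axis
```

```text
rear near [ 501.  -117.2   12. ] [ 504.6 -122.1   12. ]
rear far [586.4 -97.   12. ] [588.  -95.4  12. ]
front near [423.6 167.4  12. ] [426.6 162.9  12. ]
posttop [521.8 -11.9 117. ] [521.5 -13.7 117. ]
line [472.7  18.1  12. ] [476.  17.  12.]
pointer [474.5  29.2  14. ] [474.6  27.3  14. ]
tongue end near [507.5 -49.9  56. ] [506.8 -52.   56. ]
tongue end far [547.4 -41.6  56. ] [549.1 -42.1  56. ]
295.18206547419766 yaw 105.26127274168805
87.54192264601272 yaw 105.52235374567552
```

Request:
{"fn": "apply_moves", "kwargs": {"increments": [[1,0.04,0,0.01,0,0,-0.46],[1,0.04,0,0.01,0,0,-0.46],[1,0.04,0,0.01,0,0,-0.46],[1,0.04,0,0.01,0,0,-0.46],[1,0.04,0,0.01,0,0,-0.46]]}}

```text
time_s: 2.12
ee_pos: [375.9, -547.7, 250.1]
ee_rot: [180.0, 0.0, 15.3]
force: [0.3, -0.8, -0.1]
gripper_width: 91.2
gripper_force: 0.0
```

Request:
{"fn": "apply_moves", "kwargs": {"increments": [[1,0.0105,0.038,0,0,0,0],[1,0.0105,0.038,0,0,0,0],[1,0.0105,0.038,0,0,0,0],[1,0.0105,0.038,0,0,0,0],[1,0.0105,0.038,0,0,0,0]]}}

```text
time_s: 2.53
ee_pos: [427.0, -356.2, 249.3]
ee_rot: [-180.0, 0.0, 15.3]
force: [0.7, -0.1, 0.3]
gripper_width: 91.0
gripper_force: 0.0
```

Request:
{"fn": "apply_moves", "kwargs": {"increments": [[1,0.0105,0.038,-0.006,0,0,0],[1,0.0105,0.038,-0.006,0,0,0],[1,0.0105,0.038,-0.006,0,0,0],[1,0.0105,0.038,-0.006,0,0,0],[1,0.0105,0.038,-0.006,0,0,0]]}}

```text
time_s: 2.95
ee_pos: [479.3, -166.2, 219.5]
ee_rot: [180.0, -0.0, 15.3]
force: [0.1, -0.9, 0.3]
gripper_width: 91.0
gripper_force: 0.0
```

Request:
{"fn": "apply_moves", "kwargs": {"increments": [[1,0.0105,0.038,-0.01,0,0,0],[1,0.0105,0.038,-0.01,0,0,0],[1,0.0105,0.038,-0.01,0,0,0],[1,0.0105,0.038,-0.01,0,0,0]]}}

```text
time_s: 3.28
ee_pos: [521.4, -14.1, 179.3]
ee_rot: [180.0, -0.0, 15.3]
force: [0.5, -0.0, 0.4]
gripper_width: 91.1
gripper_force: 0.0
```

Here's a close look from the wrist camera and the other views.

Run:
```python
from h import *
f=cams.grab_frame("wrist"); cv2.imwrite("pics/w1.png",f["color"][:,:,::-1])
for m in finder.trace("post_grip","wrist")[:2]:
    r=m["rect"];print(round(m["score"],2),r)
print("expected post",np.round(proj(f,[[521.7,-12.8,117],[521.7,-12.8,63],[521.7,-12.8,56]]),0).tolist())
# expected line & pointer
print(np.round(proj(f,[[474,17.5,12],[474.6,28.2,14]]),0).tolist())
```

```text
0.63 [255.0, 170.2, 52.6, 65.3]
expected post [[283.0, 225.0], [283.0, 205.0], [283.0, 203.0]]
[[242.0, 228.0], [232.0, 226.0]]
```

View pics/w1.png

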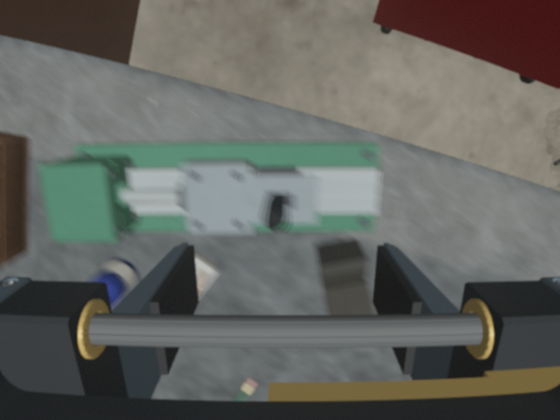

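The wrist view shows the bed square to the fingers and the post top at about (275,221), between them. I'll go down and close.

Request:
{"fn": "apply_moves", "kwargs": {"increments": [[1,0,0.001,-0.03,0,0,0],[1,0,0.001,-0.03,0,0,0],[1,0,0,-0.02,0,0,0],[1,0,0,-0.014,0,0,0],[1,0,0,0,0,0,0]]}}

```text
time_s: 3.8
ee_pos: [518.8, -14.5, 82.8]
ee_rot: [-179.9, 0.4, 15.3]
force: [1.0, -1.0, 0.2]
gripper_width: 91.3
gripper_force: 0.0
```

Request:
{"fn": "apply_moves", "kwargs": {"increments": [[-1,0,0,0,0,0,0],[-1,0,0,0,0,0,0],[-1,0,0,0,0,0,0],[-1,0,0,0,0,0,0],[-1,0,0,0,0,0,0]], "newtons": 30}}

```text
time_s: 4.22
ee_pos: [521.8, -14.1, 86.4]
ee_rot: [180.0, -0.1, 15.3]
force: [-0.2, -0.4, 0.5]
gripper_width: 60.9
gripper_force: 0.0
```

Request:
{"fn": "apply_moves", "kwargs": {"increments": [[-1,0,0,0,0,0,0],[-1,0,0,0,0,0,0],[-1,0,0,0,0,0,0],[-1,0,0,0,0,0,0],[-1,0,0,0,0,0,0]]}}

```text
time_s: 4.63
ee_pos: [521.2, -14.0, 85.5]
ee_rot: [180.0, -0.0, 15.3]
force: [-0.8, 0.2, -0.1]
gripper_width: 27.3
gripper_force: 0.0
```

Request:
{"fn": "apply_moves", "kwargs": {"increments": [[-1,0,0,0,0,0,0],[-1,0,0,0,0,0,0],[-1,0,0,0,0,0,0],[-1,0,0,0,0,0,0]]}}

```text
time_s: 4.97
ee_pos: [521.1, -13.8, 85.4]
ee_rot: [-180.0, 0.0, 15.3]
force: [-0.3, 1.8, -0.6]
gripper_width: 17.2
gripper_force: 30.0
```

Request:
{"fn": "apply_moves", "kwargs": {"increments": [[-1,0.0011,-0.0039,0,0,0,0],[-1,0.0011,-0.0039,0,0,0,0],[-1,0.0011,-0.0039,0,0,0,0],[-1,0.0011,-0.0039,0,0,0,0],[-1,0.0011,-0.0039,0,0,0,0]]}}

```text
time_s: 5.38
ee_pos: [526.0, -31.4, 85.4]
ee_rot: [-179.7, 0.0, 15.2]
force: [-1.2, 10.1, 2.3]
gripper_width: 17.0
gripper_force: 30.0
```

Request:
{"fn": "apply_moves", "kwargs": {"increments": [[-1,0.0011,-0.0039,0,0,0,0],[-1,0.0011,-0.0039,0,0,0,0],[-1,0.0011,-0.0039,0,0,0,0],[-1,0.0011,-0.0039,0,0,0,0],[-1,0.0011,-0.0039,0,0,0,0]]}}

```text
time_s: 5.8
ee_pos: [531.3, -50.8, 85.4]
ee_rot: [-179.7, 0.0, 15.2]
force: [-1.6, 9.6, 2.2]
gripper_width: 17.1
gripper_force: 30.0
```

Run:
```python
from h import *
f=cams.grab_frame("side")
b=cv2.resize(f["color"][135:290,205:355],None,fx=3.8,fy=3.8,interpolation=cv2.INTER_CUBIC)
cv2.imwrite("pics/s2.png",b[:,:,::-1])
s=status.state();print(s["ee_pos"],s["force"],s["gripper_width"])
```

```text
[531.5890744  -51.74591148  85.39435774] [-1.76948764  8.49424898  2.11466516] 16.989017932083012
```

View pics/s2.png

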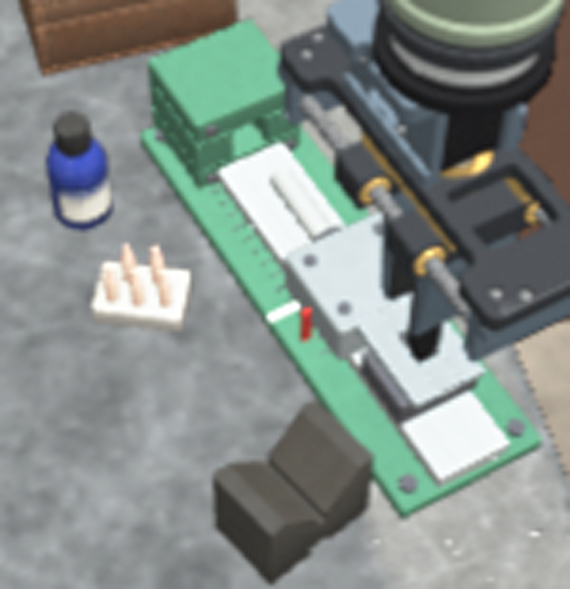

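The pointer foot at (306,338) is now behind the white line at (283,312), and the nose is out of the bore.

Run:
```python
from h import *
f=cams.grab_frame("side")
u=np.array([-.264,.9646,0])
S=lambda a,b,z: at_z(f,(a/3.8+205,b/3.8+135),z)
l=S(283,312,12)
for n,p in (("ptr now",S(306,337,14)),("ptr before",S(276,296,14)),("tongue near now",S(411,413,56)),("tongue before",S(375,357,56))): print(n,np.round(p,1),round((p-l)@u-10,1))
s=status.state();print("post bed x",(s["ee_pos"]-np.array([506.6,37,0]))@(u), "force u",s["force"]@u)
```

```text
ptr now [483.6  -3.7  14. ] -32.1
ptr before [474.6  27.3  14. ] 0.2
tongue near now [514.8 -89.1  56. ] -122.6
tongue before [506.8 -52.   56. ] -84.7
post bed x -92.1711097083031 force u 6.65913154774211
```

Request:
{"fn": "apply_moves", "kwargs": {"increments": [[-1,-0.0008,0.0029,0,0,0,0],[-1,-0.0008,0.0029,0,0,0,0],[-1,-0.0008,0.0029,0,0,0,0],[-1,-0.0008,0.0029,0,0,0,0],[-1,-0.0008,0.0029,0,0,0,0]]}}

```text
time_s: 6.32
ee_pos: [528.6, -40.7, 85.5]
ee_rot: [179.7, 0.0, 15.5]
force: [-0.1, -10.7, -1.8]
gripper_width: 17.0
gripper_force: 30.0
```

Request:
{"fn": "apply_moves", "kwargs": {"increments": [[-1,-0.0008,0.0029,0,0,0,0],[-1,-0.0008,0.0029,0,0,0,0],[-1,-0.0008,0.0029,0,0,0,0],[-1,-0.0008,0.0029,0,0,0,0],[-1,-0.0008,0.0029,0,0,0,0]]}}

```text
time_s: 6.73
ee_pos: [524.7, -26.6, 85.5]
ee_rot: [179.7, 0.0, 15.4]
force: [1.8, -9.9, -1.3]
gripper_width: 16.8
gripper_force: 30.0
```

Request:
{"fn": "apply_moves", "kwargs": {"increments": [[-1,-0.0008,0.0029,0,0,0,0],[-1,-0.0008,0.0029,0,0,0,0],[-1,-0.0008,0.0029,0,0,0,0],[-1,-0.0008,0.0029,0,0,0,0],[-1,-0.0008,0.0029,0,0,0,0]]}}

```text
time_s: 7.15
ee_pos: [520.7, -12.1, 85.5]
ee_rot: [179.7, 0.0, 15.4]
force: [1.6, -9.7, -2.0]
gripper_width: 17.0
gripper_force: 30.0
```

Run:
```python
from h import *
f=cams.grab_frame("side")
b=cv2.resize(f["color"][135:290,205:355],None,fx=3.8,fy=3.8,interpolation=cv2.INTER_CUBIC)
cv2.imwrite("pics/s3.png",b[:,:,::-1])
u=np.array([-.264,.9646,0])
s=status.state();print("post bed x",(s["ee_pos"]-np.array([506.6,37,0]))@(u), "force u",s["force"]@u)
```

```text
post bed x -50.37599289277674 force u -8.89259070478804
```

View pics/s3.png

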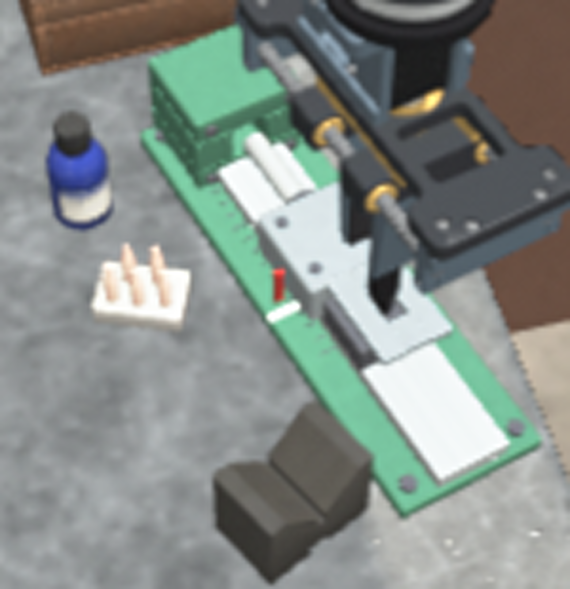

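The pointer foot at (279,301) is just ahead of the line, so the carriage is at about -2 mm. The play is taken up forwards at a steady 9–10 N. I'll go on, slowing down.

Request:
{"fn": "apply_moves", "kwargs": {"increments": [[-1,-0.0005,0.0019,0,0,0,0],[-1,-0.0005,0.0019,0,0,0,0],[-1,-0.0005,0.0019,0,0,0,0],[-1,-0.0005,0.0019,0,0,0,0],[-1,-0.0005,0.0019,0,0,0,0]]}}

```text
time_s: 7.62
ee_pos: [518.1, -2.5, 85.5]
ee_rot: [179.7, 0.0, 15.4]
force: [0.5, -10.4, -1.1]
gripper_width: 16.8
gripper_force: 30.0
```

Request:
{"fn": "apply_moves", "kwargs": {"increments": [[-1,-0.00026,0.00096,0,0,0,0],[-1,-0.00026,0.00096,0,0,0,0],[-1,-0.00026,0.00096,0,0,0,0]]}}

```text
time_s: 7.87
ee_pos: [517.3, 0.4, 85.5]
ee_rot: [179.7, 0.0, 15.4]
force: [0.7, -9.5, -1.4]
gripper_width: 17.0
gripper_force: 30.0
```

Request:
{"fn": "apply_moves", "kwargs": {"increments": [[-1,-0.00026,0.00096,0,0,0,0],[-1,-0.00026,0.00096,0,0,0,0]]}}

```text
time_s: 8.03
ee_pos: [516.7, 2.3, 85.5]
ee_rot: [179.7, 0.0, 15.4]
force: [0.5, -8.5, -0.6]
gripper_width: 16.8
gripper_force: 30.0
```

Request:
{"fn": "apply_moves", "kwargs": {"increments": [[-1,-0.00026,0.00096,0,0,0,0],[-1,-0.00026,0.00096,0,0,0,0]]}}

```text
time_s: 8.2
ee_pos: [516.2, 4.2, 85.5]
ee_rot: [179.7, 0.0, 15.4]
force: [1.2, -9.3, -0.2]
gripper_width: 17.1
gripper_force: 30.0
```

Request:
{"fn": "apply_moves", "kwargs": {"increments": [[-1,-0.00026,0.00096,0,0,0,0],[-1,-0.00026,0.00096,0,0,0,0]]}}

```text
time_s: 8.37
ee_pos: [515.7, 6.1, 85.5]
ee_rot: [179.7, 0.0, 15.4]
force: [-0.0, -10.0, -0.1]
gripper_width: 17.4
gripper_force: 30.0
```

Request:
{"fn": "apply_moves", "kwargs": {"increments": [[-1,-0.00026,0.00096,0,0,0,0]]}}

```text
time_s: 8.45
ee_pos: [515.5, 6.9, 85.5]
ee_rot: [179.7, 0.0, 15.4]
force: [1.7, -10.8, -1.2]
gripper_width: 17.3
gripper_force: 30.0
```

Request:
{"fn": "apply_moves", "kwargs": {"increments": [[-1,-0.00026,0.00096,0,0,0,0]]}}

```text
time_s: 8.53
ee_pos: [515.3, 7.6, 85.5]
ee_rot: [179.7, 0.0, 15.5]
force: [1.3, -11.8, -0.7]
gripper_width: 16.8
gripper_force: 30.0
```

Request:
{"fn": "apply_moves", "kwargs": {"increments": [[-1,-0.00013,0.00048,0,0,0,0]]}}

```text
time_s: 8.62
ee_pos: [515.2, 7.9, 85.5]
ee_rot: [179.6, 0.0, 15.5]
force: [1.3, -12.5, -1.4]
gripper_width: 16.7
gripper_force: 30.0
```

Request:
{"fn": "apply_moves", "kwargs": {"increments": [[-1,-8e-05,0.00029,0,0,0,0]]}}

```text
time_s: 8.7
ee_pos: [515.1, 8.0, 85.5]
ee_rot: [179.6, 0.0, 15.5]
force: [1.1, -12.6, -1.8]
gripper_width: 17.3
gripper_force: 30.0
```

Request:
{"fn": "apply_moves", "kwargs": {"increments": [[-1,-6e-05,0.00022,0,0,0,0]]}}

```text
time_s: 8.78
ee_pos: [515.2, 8.1, 85.5]
ee_rot: [179.6, 0.0, 15.5]
force: [1.5, -13.6, -1.1]
gripper_width: 17.1
gripper_force: 30.0
```

Run:
```python
from h import *
u=np.array([-.264,.9646,0])
for i in range(10):
    cams.grab_frame("top"); s=status.state();print(round(s["time_s"],2),np.round((s["ee_pos"]-np.array([506.6,37,0]))@u,2), round(s["force"]@u,2))
```

```text
8.83 -30.07 -12.04
8.88 -30.08 -11.52
8.93 -30.08 -13.19
8.98 -30.08 -11.6
9.03 -30.1 -12.26
9.08 -30.09 -11.65
9.13 -30.1 -11.8
9.18 -30.09 -12.42
9.23 -30.08 -12.18
9.28 -30.1 -12.08
```

Request:
{"fn": "apply_moves", "kwargs": {"increments": [[-1,-0.00013,0.00048,0,0,0,0]]}}

```text
time_s: 9.37
ee_pos: [515.1, 8.4, 85.5]
ee_rot: [179.6, 0.0, 15.5]
force: [1.5, -14.0, -1.2]
gripper_width: 16.9
gripper_force: 30.0
```

```bash
cat > r.py <<'E'
from h import *
u=np.array([-.264,.9646,0]);F=[]
for i in range(12):
    cams.grab_frame("top"); s=status.state();F.append(s["force"]@u)
print(round(s["time_s"],2),np.round((s["ee_pos"]-np.array([506.6,37,0]))@u,2), np.round(F,1),"mean",np.mean(F[2:]))
E
python3 r.py
```

```text
9.97 -29.77 [-12.7 -13.  -12.5 -12.  -12.2 -12.7 -13.5 -12.7 -12.9 -12.9 -12.8 -12.5] mean -12.670560323868157
```

Request:
{"fn": "apply_moves", "kwargs": {"increments": [[-1,-0.0001,0.00036,0,0,0,0]]}}

```text
time_s: 10.05
ee_pos: [515.0, 8.7, 85.5]
ee_rot: [179.6, 0.0, 15.5]
force: [2.3, -13.4, -2.1]
gripper_width: 17.3
gripper_force: 30.0
```

```bash
python3 r.py
```

```text
10.65 -29.52 [-13.3 -13.2 -13.2 -13.5 -12.7 -13.8 -13.5 -13.3 -12.5 -12.3 -13.  -13.1] mean -13.096464373918911
```

Request:
{"fn": "apply_moves", "kwargs": {"increments": [[-1,5e-05,-0.00019,0,0,0,0]]}}

```text
time_s: 10.73
ee_pos: [515.0, 8.7, 85.5]
ee_rot: [179.6, 0.0, 15.5]
force: [1.4, -12.5, -1.1]
gripper_width: 17.2
gripper_force: 30.0
```

```bash
python3 r.py
```

```text
11.33 -29.53 [-13.6 -12.9 -13.3 -12.3 -12.4 -12.8 -12.2 -13.6 -13.1 -12.4 -12.7 -12.6] mean -12.736875168568204
```

Request:
{"fn": "apply_moves", "kwargs": {"increments": [[-1,0.00026,-0.00096,0,0,0,0]]}}

```text
time_s: 11.42
ee_pos: [515.0, 8.6, 85.4]
ee_rot: [179.7, 0.0, 15.4]
force: [0.3, -6.1, -1.5]
gripper_width: 17.2
gripper_force: 30.0
```

```bash
python3 r.py
```

```text
12.02 -29.56 [ -9.6  -8.7  -9.7  -8.7  -9.5  -9.3  -9.6  -9.   -9.2  -9.   -9.1 -10.3] mean -9.340055642892798
```

Request:
{"fn": "apply_moves", "kwargs": {"increments": [[-1,0.00013,-0.00048,0,0,0,0],[-1,0.00013,-0.00048,0,0,0,0]]}}

```text
time_s: 12.18
ee_pos: [515.0, 8.6, 85.4]
ee_rot: [179.8, 0.0, 15.4]
force: [-0.1, -6.7, -0.8]
gripper_width: 16.9
gripper_force: 30.0
```

```bash
python3 r.py
```

```text
12.78 -29.58 [-5.9 -6.1 -6.5 -6.9 -5.  -6.2 -7.5 -6.3 -6.6 -5.2 -6.  -6.5] mean -6.286482579562359
```

Request:
{"fn": "apply_moves", "kwargs": {"increments": [[-1,0.0001,-0.0004,0,0,0,0],[-1,0.0001,-0.0004,0,0,0,0]]}}

```text
time_s: 12.95
ee_pos: [515.0, 8.6, 85.5]
ee_rot: [179.9, 0.0, 15.4]
force: [-1.2, -4.6, 0.4]
gripper_width: 17.4
gripper_force: 30.0
```

```bash
python3 r.py
```

```text
13.55 -29.56 [-5.  -5.  -5.4 -5.7 -4.6 -5.  -4.9 -6.1 -5.6 -5.1 -5.2 -5.7] mean -5.332322781269434
```

Request:
{"fn": "apply_moves", "kwargs": {"increments": [[-0.6,0,0,0,0,0,0],[-0.6,0,0,0,0,0,0],[-0.6,0,0,0,0,0,0],[-0.2,0,0,0,0,0,0],[0.2,0,0,0,0,0,0]], "newtons": 10}}

```text
time_s: 13.97
ee_pos: [515.3, 10.3, 85.6]
ee_rot: [-179.9, -0.1, 15.3]
force: [0.5, 0.1, 0.2]
gripper_width: 28.4
gripper_force: 0.0
```

Request:
{"fn": "apply_moves", "kwargs": {"increments": [[0.6,0,0,0,0,0,0],[0.6,0,0,0,0,0,0],[0.6,0,0,0,0,0,0],[0.6,0,0,0,0,0,0],[0.6,0,0,0,0,0,0]]}}

```text
time_s: 14.38
ee_pos: [515.2, 9.6, 85.5]
ee_rot: [-180.0, -0.0, 15.3]
force: [-0.6, -0.1, 0.8]
gripper_width: 62.2
gripper_force: 0.0
```

Request:
{"fn": "apply_moves", "kwargs": {"increments": [[0.6,0,0,0.02,0,0,0],[0.6,0,0,0.03,0,0,0],[0.6,0,0,0.035,0,0,0],[0.6,0,0,0.035,0,0,0],[0.6,0,0,0.02,0,0,0]]}}

```text
time_s: 14.8
ee_pos: [516.5, 9.5, 229.5]
ee_rot: [179.9, -0.3, 15.3]
force: [0.5, -0.2, -0.1]
gripper_width: 73.0
gripper_force: 0.0
```

Request:
{"fn": "apply_moves", "kwargs": {"increments": [[0.6,-0.01,-0.03,0.02,0,0,0],[0.6,-0.01,-0.035,0.02,0,0,0],[0.6,-0.01,-0.035,0,0,0,0],[0.6,-0.01,-0.035,0,0,0,0],[0.6,0,-0.02,0,0,0,0]]}}

```text
time_s: 15.22
ee_pos: [473.4, -148.2, 266.2]
ee_rot: [179.9, 0.0, 15.2]
force: [0.8, 0.2, -0.5]
gripper_width: 72.9
gripper_force: 0.0
```

Run:
```python
from h import *
f=cams.grab_frame("side")
b=cv2.resize(f["color"][135:290,205:355],None,fx=3.8,fy=3.8,interpolation=cv2.INTER_CUBIC)
cv2.imwrite("pics/s4.png",b[:,:,::-1])
print(status.state()["ee_pos"])
```

```text
[ 474.36963791 -150.6500437   265.82631041]
```

View pics/s4.png

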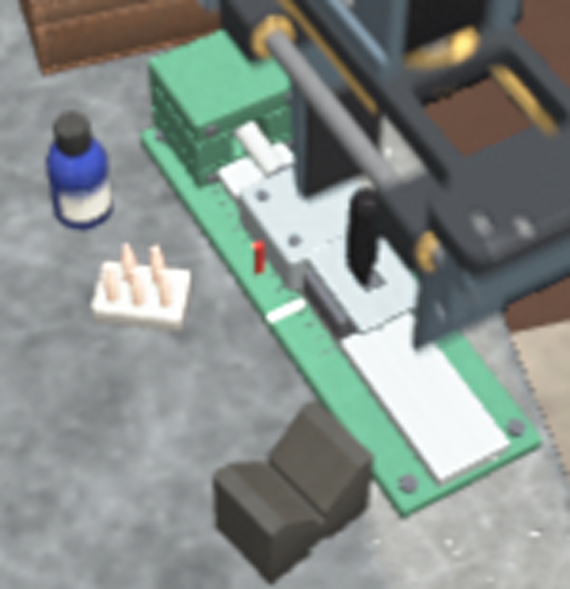

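The picture shows the pointer foot at (259,272), ahead of the line, and the slot gap behind the post at (375,282), so the play is still taken up forwards. The three bystanders look unmoved and nothing is touching. Handing in.

```bash
python3 -c "
from workcell import env; print(env.job_done())"
```

```text
the job is handed in; nothing more can be done
None
```

The job is handed in: I drew the carriage back about 22 mm behind the line, fed it forward only, and left it bearing at an estimated 4.3 N (from force readings and travel past first contact). The play is taken up forwards, the post is released, and the bystanders look unmoved.

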